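Set the slope on the ham stand with the pendulum gauge

TASK

Slip the wooden spool, uneven side up, over the upright spindle of the ham stand so that it sits fully home on the plank, and let go of it, leaving the jar, plate and offcut alone. Then take the angle gauge by its handle, rest the middle of its foot bar on top of the spool with the bar running along the plank, and rock it until the swinging pointer settles on the mark tab. Finish holding it there, still bearing on the spool, so that I can set the ring clamp to match: do not put the gauge down or let go.

Things in the scene. Friction and masses are not known exactly. Their poses are not given: they have to be found in the camera images.
- stand: Fixed ham stand: dark plank 370 x 140 x 20 mm with an upright steel spindle (17 mm diameter, 43 mm above the plank, top 7 mm tapered to 8 mm) and a steel ring clamp. Origin on the spindle's axis at counter height; x along the plank to the ring clamp, z up. Plank: x -90 to +280, y +-70 mm. Ring clamp and crank: x 210 to 290 mm, up to 241 mm above the counter.
- spindle_foot (a point): Point on the spindle's axis at the plank's upper face (20 mm above the counter); axes as the stand's.
- spindle_tip (a point): Centre of the spindle's top end, 63 mm above the counter.
- spool: Loose upright beech spool, about 90 g, 70 mm tall: bottom flange 50 mm dia x 10, waist 38 mm dia, top flange 50 mm dia from height 50 to 70 mm, through bore 24 mm. Uneven top: a half-round rib stands 4 mm above the rim on 140 degrees of it, at radius 18.5 mm, centred on +x. Origin: centre of underside, z up the bore. Seated, its rim is 90 and the rib 94 mm above the counter.
- spool_top (a point): Centre of the spool's upper rim, 70 mm above its underside on its axis.
- gauge: Loose upright pendulum gauge, about 0.45 kg. Flat foot bar 160 (x) x 34 (y) x 12 (z) mm; upright white dial to height 102, 104 wide (x), its edge y -8 to +12 mm; black handle on top, 56 (x) x 20 (y) mm, height 102 to 136 mm, to grip across its 20 mm. Origin: centre of underside; x along the bar, the dial's face looks to +y, z up. Centre of mass about 45 mm up, below the handle.
- pointer (a joint): Angle of the swinging pointer about the gauge's y axis, rad; 0 when the gauge is level. Pivot on the dial 86 mm above the underside; it hangs by gravity, swings freely and settles in about 1 s. Positive when its tip lies to the gauge's -x side: raising the gauge's +x end by an angle makes it read plus that angle.
- tab (a joint): Angle of the mark tab about the same pivot, same sign, rad: a dark piece 8 mm wide, 10 mm tall on the dial just below the pointer's tip, set beforehand between 0.16 and 0.32 rad, too stiff to be shifted. The pointer is on the mark when both joints read the same.
- pointer_tip (a point): Tip of the pointer, 58 mm from the pivot.
- mark (a point): Middle of the tab's upper edge, 58 mm from the pivot, where the pointer's tip must come.
- jar: Bystander: glass jar with steel cap, 66 mm diameter, 100 mm tall; origin centre of underside. Leave it alone.
- plate: Bystander: small white plate, 100 mm diameter; origin centre of underside. Leave it alone.
- offcut: Bystander: beech offcut, 60 x 80 x 40 mm; origin centre of underside. Leave it alone.
There are look-alikes about, which are no part of the job. Leave any green or turquoise look-alike of the spool alone.

How it is judged:
On the way, in this order (a step that is already met when the one before it is completed fails the run):
1. the spool stands fully home on the spindle, rib up, and is released (horizontal distance between spool and spindle_foot below 0.006 m and z of spool in the frame of spindle_foot below 0.004 m and z of spool_top in the frame of spindle_foot above 0.065 m and contact force between the fingers and spool below 0.1 N), for 0.2 s.
2. the gauge is lifted off the counter in the gripper (height (world z) of gauge above 0.04 m and contact force between the fingers and gauge above 1 N), for 0.1 s.
At the end, for the whole second after the job is handed in: Spool seated (6 mm off axis, 4 mm off plank, rib up); gauge gripped, still, bearing on the spool alone with over 0.3 N, its middle within 30 mm of the spool's axis, bar within 0.4 rad of the plank's line; pointer at rest, tip within 4 mm of the mark (horizontal distance between spool and spindle_foot below 0.006 m and z of spool in the frame of spindle_foot below 0.004 m and z of spool_top in the frame of spindle_foot above 0.065 m and distance between pointer_tip and mark below 0.004 m and velocity of joint pointer between -0.2 and 0.2 rad/s and horizontal distance between gauge and spool_top below 0.03 m and height (world z) of gauge above 0.07 m and angle between the y axis of gauge and the y axis of stand, either way round below 0.4 rad and angle between gauge's own z axis and vertical below 0.6 rad and contact force between gauge and spool above 0.3 N and contact force between the fingers and gauge above 1 N and contact force between gauge and stand below 0.1 N and linear speed of gauge below 0.03 m/s); the arm keeps its last pose, push and grip.
It fails at once if the jar, the plate or the offcut is disturbed (moved over 20 mm) (distance of any of jar, plate, offcut from where it was at the start of the episode above 0.02 m).
It also fails if it takes over 58 s, if anything falls off the work surface, if the arm or the gripper's body presses on something with over 40 N, if the wrist force passes 120 N, or if a joint passes its speed limit or range.

ROBOT

A 6-joint arm with a two-finger parallel gripper is mounted at the origin on the work surface. World frame = base frame: x ahead of the robot, y to its left, z up, the work surface at z = 0. Lengths are in m, angles in rad, forces in N, time in s.
With the tool pointing down it reaches from about 0.425 to 0.925 m from the base axis. Payload 12.5 kg.
Tool frame: the origin (TCP) lies between the finger pads; the fingertips stand 22 mm ahead of it and the grasp point (between the pads) lies 3 mm ahead of it; z points along the fingers, y is the line along which they close (so a half turn about z gives the same grasp; the last joint's range is limited). The gripper opens to 85 mm and grips with 20 to 120 N. Pads are 22 mm wide; open, the fingers measure 114 mm over their backs; the gripper's body (76 mm by 85 mm) begins 54 mm behind the grasp point. The pads swing forward as they close: fully open they stand 13 mm farther back than shut.
Start: joints at [-1.349, 0.491, 1.559, -0, 1.092, -0.106], TCP at [0.201, -0.592, 0.253] pointing down, gripper open.
Joint ranges: [-3.1, 3.1], [-0.84, 2.19], [0.05, 2.79], [-1.13, 4.28], [0.06, 2.93], [-2.69, 2.69]. Speed limits (rad/s): [2.22, 2.22, 2.79, 3.14, 3.14, 3.14].

INTERFACE

Orientations are given as a unit quaternion [w, x, y, z].
In Python, from plant import arm, read_camera, calibration, models gives the robot as it stands.
- The arm moves only by the shell command python3 -m crank 'ROWS' [FORCE]. ROWS is text: rows parted by semicolons, each of 7 numbers parted by spaces: the opening, from -1 (shut) to 1 (fully open), so that 0 is half open, then the shift along the tool's x, y, z in m, then the turn, a rotation vector about the tool's x, y, z in rad. In form: claw dx dy dz ax ay az; .... A call has 1 to 10 rows; each row is the pose to reach, as a shift and turn from the pose commanded when the call began, along the tool's axes at that moment; what a row does not reach only later rows make up. A row lasts 1/12 s, in which the tool goes at most 41.7 mm and 7.16 degrees, less where a joint would pass 70% of its speed; a pose out of reach is approached as far as the arm can. A call with a gripper value outside its range is refused whole. The fingers move at their own pace and stop on an object; FORCE is the grip in N (left out, the last holds). Time passes only in rows, so rows that repeat a pose let the fingers close. It gives the time, the measured TCP pose, the force, the opening and the grip force at its end, in the units of the state.
- arm.state(): the state, without advancing time (a new reading comes with each control period).
- read_camera(name): name is "side" or "top"; returns the picture (400x640x3 uint8, red, green, blue); there is no depth.
- calibration(name): a dict with "vertical_fov" (degrees; the focal length in pixels is half the picture's height over the tangent of half this angle, whatever the lens; pixels are square), "cx", "cy" (the principal point, pixels), "xyz" and "orientation" of the camera in the world. Camera axes: x right, y down, z forward; pixel columns grow to the right and rows downward; lengths in m; the calibration is good to about 2 mm. A picture is of the moment at which its call begins. calibration takes no time and is no camera call.
- arm.job_done(): hands the job in; it is judged then, once.
Trained networks look in the newest picture that a camera, given by its name, has taken for a name from the list of things; names that differ only in an ending like _2 or _b are one class to them, and where a whole thing is asked for, a point or a joint stands for the part that bears it (a point fixed in the world has none). Each returns a list of dicts, best first, with "score" (0 to 1); they miss things now and then, are a little off and sometimes report something else, mostly with a low value. They report only what shows in the picture. A call takes as long as a camera call. They do not tell look-alikes from the thing itself.
- models.recognise(camera, target): "at" ([x, y, z] in m, in world coordinates, good to about 4 mm: the middle of the surface that is visible of it).
The state is a dict: "t": time; "qpos": joint angles; "qd": joint speeds; "tau": joint torques, N m; "tcp_pos": TCP position; "tool_rot": TCP orientation; "ft_force": force on the tool from outside, world axes, zero at the start; "wrist_torque": the same for the moment, N m; "gripper_width": finger opening in m; "grip_force": force on a finger pad.
Only numpy, scipy, OpenCV 4.12 (cv2) and the standard library are available. Lean on these libraries where they do the work, as an engineer would, in place of code of your own. Each camera call takes 0.05 s, during which the arm holds its last target. There are 200 camera calls.

## Working session

There is one attempt and no reset: what is moved stays moved. The work goes in short steps, Python scripts to look and compute and a shell command to move; the robot and the scene stay as the last step left them, time stands still between calls to the robot, and variables do not carry over. Pictures are saved under pics/ and viewed, at most 10 in all, crops included, and the job is handed in when it is done.

```bash
mkdir -p pics; ls; cat > h.py <<'E'
import numpy as np, cv2
from plant import arm, read_camera, calibration, models
from scipy.spatial.transform import Rotation as R
def cal(n):
    c=calibration(n); f=200/np.tan(np.radians(c["vertical_fov"])/2)
    q=c["orientation"]; M=R.from_quat([q[1],q[2],q[3],q[0]]).as_matrix()
    return f,c["cx"],c["cy"],np.array(c["xyz"]),M
def proj(n,p):
    f,cx,cy,o,M=cal(n); v=M.T@(np.array(p)-o); return np.array([cx+f*v[0]/v[2],cy+f*v[1]/v[2]])
def ray(n,u,v,z):
    f,cx,cy,o,M=cal(n); d=M@np.array([(u-cx)/f,(v-cy)/f,1]); return o+d*(z-o[2])/d[2]
def tcp():
    s=arm.state(); q=s["tool_rot"]; return np.array(s["tcp_pos"]),R.from_quat([q[1],q[2],q[3],q[0]]).as_matrix()
def snap(n,name,crop=None,k=1):
    im=read_camera(n)
    o=im
    if crop: x0,y0,x1,y1=crop; o=im[y0:y1,x0:x1]
    o=cv2.resize(o,None,fx=k,fy=k,interpolation=cv2.INTER_CUBIC)
    cv2.imwrite("pics/"+name,o[:,:,::-1]); return im
E
python3 - <<'E'
from h import *
a=snap("top","a.png");b=snap("side","b.png")
cv2.imwrite("pics/ab.png",cv2.resize(np.vstack([a,b]),(480,600),interpolation=cv2.INTER_AREA)[:,:,::-1])
for n in("top","side"):
    print(n,calibration(n))
    for t in("spool","gauge","stand","pointer","tab","jar","plate","offcut"):
        for r in models.recognise(n,t): 
            print(t,round(r["score"],2),np.round(r["at"],3),proj(n,r["at"]).round())
print(arm.state())
E
```

```text
pics
top {'vertical_fov': 50.85251697407121, 'cx': 320.5778262271578, 'cy': 192.94221150355168, 'xyz': array([0.44916552, 0.09464879, 1.04246819]), 'orientation': array([ 0.04251964, -0.70537807,  0.70609087, -0.04549233])}
spool 0.82 [0.589 0.123 0.067] [307. 185.]
spool 0.64 [ 0.564 -0.255  0.016] [461. 198.]
spool 0.61 [0.56  0.022 0.071] [350. 198.]
gauge 0.75 [0.565 0.319 0.039] [225. 197.]
stand 0.93 [ 0.565 -0.253  0.019] [461. 198.]
stand 0.5 [0.563 0.312 0.038] [228. 198.]
tab 0.53 [ 0.791 -0.099  0.01 ] [395. 110.]
jar 0.68 [0.72  0.12  0.105] [308. 127.]
jar 0.35 [0.566 0.312 0.039] [228. 197.]
plate 0.61 [ 0.79 -0.1   0.01] [395. 110.]
offcut 0.88 [ 0.37  -0.037  0.038] [375. 280.]
side {'vertical_fov': 44.78591048986243, 'cx': 319.7172957426569, 'cy': 198.94632236952071, 'xyz': array([0.42407117, 0.70916229, 0.85599338]), 'orientation': array([ 0.03608832, -0.09595118,  0.93449102, -0.34090695])}
spool 0.95 [0.562 0.033 0.058] [322. 193.]
spool 0.84 [0.487 0.132 0.056] [348. 235.]
spool 0.58 [0.592 0.133 0.06 ] [298. 226.]
gauge 0.89 [0.559 0.349 0.052] [287. 327.]
gauge
[... 295 characters left out ...]
] [411. 193.]
{'t': 0.9, 'qpos': array([-1.34861493e+00,  4.90889217e-01,  1.55886637e+00,  1.39671795e-05,
        1.09168343e+00, -1.05582246e-01]), 'qd': array([-0.00166009,  0.00088795,  0.00248129, -0.00106145, -0.00218323,
       -0.0002255 ]), 'tau': array([-9.48893212e-04, -6.18266344e+01, -2.61854732e+01, -1.25823117e-04,
        2.34371519e-04,  1.77395751e-06]), 'tcp_pos': array([ 0.20124613, -0.59174828,  0.25334524]), 'tool_rot': array([7.63269001e-05, 9.86601924e-01, 1.63146062e-01, 1.06629357e-05]), 'ft_force': array([ 0.42644148,  0.29480386, -0.29646542]), 'wrist_torque': array([-0.02254978, -0.03387047,  0.00904135]), 'grip_force': 0.0, 'gripper_width': 0.08530705601305694}
```

View pics/a.png

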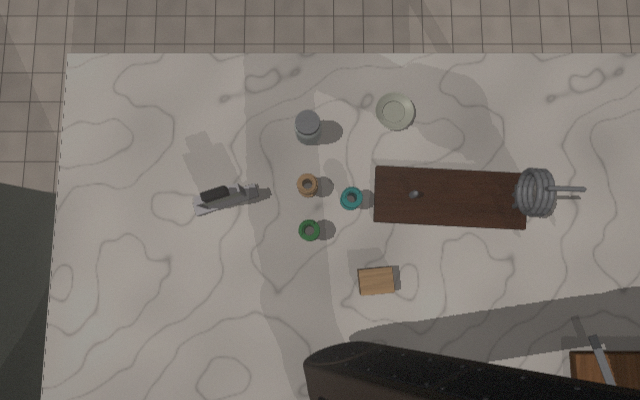

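View pics/b.png

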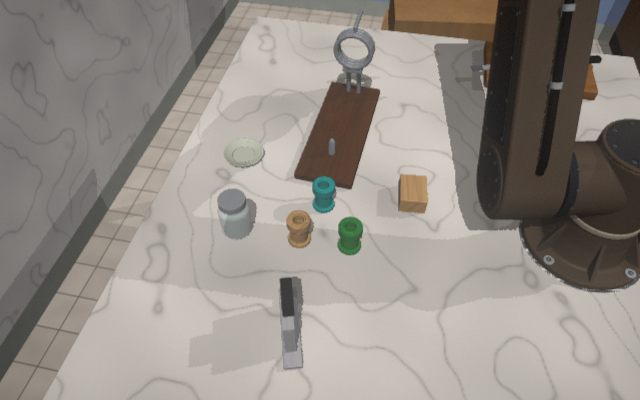

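The beech spool is at top (307,185) and side (298,228). The look-alikes are turquoise at top (351,198) and green at top (309,230). Only the beech one fits "wooden". The gauge is at top (230,197) and the spindle at top (415,194). I'll confirm with one enlarged crop.

```bash
python3 - <<'E'
from h import *
a=cv2.imread("pics/a.png");b=cv2.imread("pics/b.png")
z=lambda im,x,y,w,h,k:cv2.resize(im[y:y+h,x:x+w],None,fx=k,fy=k,interpolation=cv2.INTER_CUBIC)
# spools top, gauge top, spindle top / same side ; each 266x260-ish
t=np.hstack([z(a,290,165,40,40,6.5),z(a,185,160,100,75,2.6*4/3)[:260,:],z(a,395,175,40,40,5)[:200,:].repeat(1,0) if 0 else cv2.resize(z(a,395,175,40,40,5),(195,260)) ][:3]) if 0 else None
p=[cv2.resize(z(a,290,165,40,40,6),(240,240)),z(a,190,160,90,60,4),z(a,400,180,30,40,6)[:240]]
t=np.hstack([p[0],p[1],np.zeros((240,20,3),np.uint8),p[2]])
q=[z(b,278,200,40,50,6),z(b,265,270,50,100,3),z(b,312,130,40,40,6)]
H=300;q=[cv2.copyMakeBorder(i,0,max(0,H-i.shape[0]),0,10,cv2.BORDER_CONSTANT) for i in q]
u=np.hstack(q);W=max(t.shape[1],u.shape[1])
cv2.imwrite("pics/c.png",np.vstack([cv2.copyMakeBorder(i,0,0,0,W-i.shape[1],cv2.BORDER_CONSTANT) for i in(t,u)]))
for w in((0.5893,0.125,0.07),): print(proj("top",w),proj("side",w))
# stand outline
hsv=cv2.cvtColor(a,cv2.COLOR_BGR2HSV);m=((a.max(2)<90)&(a[:,:,2]>a[:,:,0].astype(int)+5)).astype(np.uint8)
m[:150]=0;m[240:]=0;m[:,:360]=0;m[:,515:]=0
c=max(cv2.findContours(m,0,2)[0],key=cv2.contourArea)
# left edge & long edges
print(cv2.boundingRect(c));bx=cv2.approxPolyDP(c,5,True)[:,0];print(bx.tolist(),[ray("top",*p,0.02)[:2].round(4).tolist() for p in bx])
print("tip top ray", [ray("top",u,v,0.063)[:2].round(4) for u,v in((416,194),(414,194))])
E
```

```text
[305.78015962 185.13890832] [299.62734962 220.02366038]
(369, 166, 146, 63)
[[375, 168], [369, 198], [374, 221], [514, 228], [514, 173]] [[0.6391, -0.0442], [0.5646, -0.0282], [0.5084, -0.0395], [0.491, -0.3794], [0.6264, -0.3873]]
tip top ray [array([ 0.5691, -0.1336]), array([ 0.5691, -0.1289])]
```

View pics/c.png

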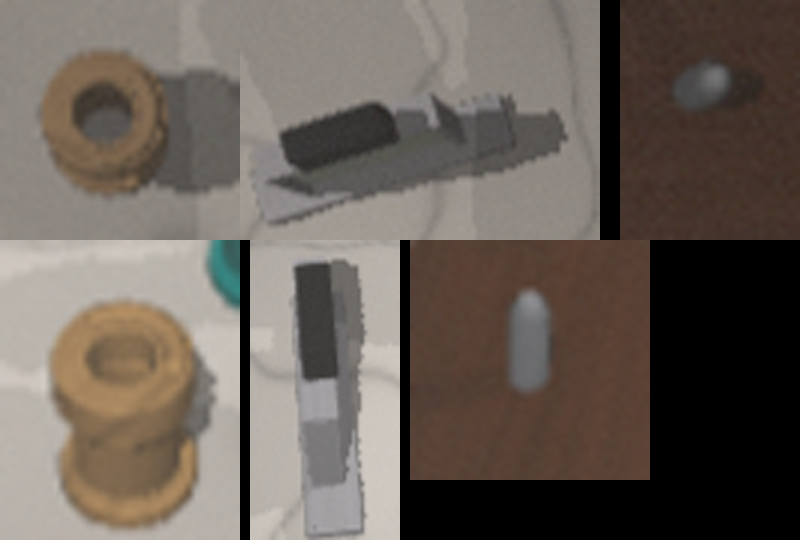

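The crop shows the spool is beech, standing with its thick flange up. The bore centre is at top (307.5,183.7) and side (298.5,220). The spindle tip is at top (415.8,192.5) and side (332,138). I'll triangulate and plan the first move.

```bash
cat >> h.py <<'E'
def tri(pt,ps):
    A=[];B=[]
    for n,(u,v) in(("top",pt),("side",ps)):
        f,cx,cy,o,M=cal(n); d=M@np.array([(u-cx)/f,(v-cy)/f,1]); d/=np.linalg.norm(d); P=np.eye(3)-np.outer(d,d); A.append(P);B.append(P@o)
    return np.linalg.solve(sum(A),sum(B))
def go(pos,yaw=None,ref=None):
    "shift in tool axes; yaw deg = world direction of tool x (tool down)"
    p,M=tcp()
    d=M.T@(np.array(pos)-p); out=[d.round(4).tolist()]
    if yaw is not None:
        y=np.radians(yaw); T=np.array([[np.cos(y),np.sin(y),0],[np.sin(y),-np.cos(y),0],[0,0,-1]]).T
        T=np.column_stack([[np.cos(y),np.sin(y),0],[np.sin(y),-np.cos(y),0],[0,0,-1]])
        out.append(R.from_matrix(M.T@T).as_rotvec().round(4).tolist())
    print("go",*out)
E
python3 - <<'E'
from h import *
print("spool",tri((307.4,183.9),(298.5,220)),ray("top",307.4,183.9,.07),ray("side",298.5,220,.07))
print("tip",tri((415.8,192.5),(332,138.3)),ray("top",415.8,192.5,.062),ray("side",332,138.8,.062))
go((.589,.122,.16),45)
E
```

```text
spool [0.59287541 0.12136223 0.06455912] [0.59222042 0.12122631 0.07      ] [0.59156914 0.12540677 0.07      ]
tip [ 0.57178899 -0.13266822  0.06550691] [ 0.57279506 -0.13345811  0.062     ] [ 0.5715465  -0.13466532  0.062     ]
go [0.5969, -0.5509, 0.0933] [0.0002, 0.0, -0.4576]
```

```bash
R='1 0.597 -0.551 0.07 0 0 -0.457'; true; python3 -m crank '1 0.597 -0.551 0.07 0 0 -0.457;1 0.597 -0.551 0.07 0 0 -0.457;1 0.597 -0.551 0.07 0 0 -0.457;1 0.597 -0.551 0.07 0 0 -0.457;1 0.597 -0.551 0.07 0 0 -0.457;1 0.597 -0.551 0.07 0 0 -0.457;1 0.597 -0.551 0.07 0 0 -0.457;1 0.597 -0.551 0.07 0 0 -0.457;1 0.597 -0.551 0.07 0 0 -0.457;1 0.597 -0.551 0.07 0 0 -0.457'; python3 -c "
from h import *
go((.592,.1225,.16),45)"
```

```text
t: 1.73
tcp_pos: [0.4, -0.2252, 0.2177]
tool_rot: [0.0, 0.924, 0.382, 0.0]
ft_force: [0.9, -1.5, 0.7]
gripper_width: 0.0857
grip_force: 0.0
go [0.3815, -0.1105, 0.0576] [0.0008, -0.0001, -0.001]
```

```bash
python3 -m crank '1 0.375 -0.108 0.057 0 0 0;1 0.375 -0.108 0.057 0 0 0;1 0.375 -0.108 0.057 0 0 0;1 0.375 -0.108 0.057 0 0 0;1 0.375 -0.108 0.057 0 0 0;1 0.375 -0.108 0.057 0 0 0;1 0.375 -0.108 0.057 0 0 0;1 0.375 -0.108 0.057 0 0 0;1 0.375 -0.108 0.057 0 0 0;1 0.375 -0.108 0.057 0 0 0'; python3 -m crank '1 0 0 0 0 0 0;1 0 0 0 0 0 0;1 0 0 0 0 0 0'; python3 -c "
from h import *
go((.592,.1225,.063),45)
snap('top','d.png');snap('side','d2.png')
for n in('top','side'):
  for r in models.recognise(n,'spool'):print(n,r['score'],r['at'])"
```

```text
t: 2.57
tcp_pos: [0.5898, 0.1183, 0.1598]
tool_rot: [-0.0, 0.924, 0.383, 0.0]
ft_force: [-0.2, -0.5, -0.3]
gripper_width: 0.0857
grip_force: 0.0
t: 2.82
tcp_pos: [0.588, 0.114, 0.1605]
tool_rot: [0.0, 0.924, 0.382, -0.0]
ft_force: [-0.6, -0.7, -0.8]
gripper_width: 0.0852
grip_force: 0.0
go [0.0089, -0.0032, 0.0975] [-0.0001, 0.0005, -0.0006]
top 0.48 [0.5608, 0.0074, 0.0687]
side 0.96 [0.5532, 0.0341, 0.0307]
side 0.95 [0.4852, 0.1319, 0.0581]
side 0.67 [0.5899, 0.1312, 0.0618]
```

```bash
python3 -m crank '1 0.009 -0.003 0.03 0 0 0;1 0.009 -0.003 0.06 0 0 0;1 0.009 -0.003 0.085 0 0 0;1 0.009 -0.003 0.097 0 0 0;1 0.009 -0.003 0.097 0 0 0;0 0.009 -0.003 0.097 0 0 0;-0.3 0.009 -0.003 0.097 0 0 0;-0.3 0.009 -0.003 0.097 0 0 0;-0.3 0.009 -0.003 0.097 0 0 0;-0.3 0.009 -0.003 0.097 0 0 0' 40;  python3 -m crank '-0.3 0 0 0 0 0 0;-0.3 0 0 0 0 0 0;-0.3 0 0 0 0 0 0'
```

```text
t: 3.85
tcp_pos: [0.5934, 0.1229, 0.0653]
tool_rot: [0.0, 0.924, 0.382, 0.001]
ft_force: [-1.4, -1.3, 5.2]
gripper_width: 0.0483
grip_force: 40.5
t: 4.1
tcp_pos: [0.5934, 0.1229, 0.0653]
tool_rot: [0.0, 0.924, 0.382, 0.001]
ft_force: [0.3, -0.1, 4.5]
gripper_width: 0.0481
grip_force: 40.5
```

```bash
python3 -c "
from h import *
a=read_camera('top');b=read_camera('side')
cv2.imwrite('pics/e.png',np.hstack([cv2.resize(a[140:240,250:350],None,fx=4,fy=4),cv2.resize(b[150:250,250:350],None,fx=4,fy=4)])[:,:,::-1])"
```

```text
(no output)
```

View pics/e.png

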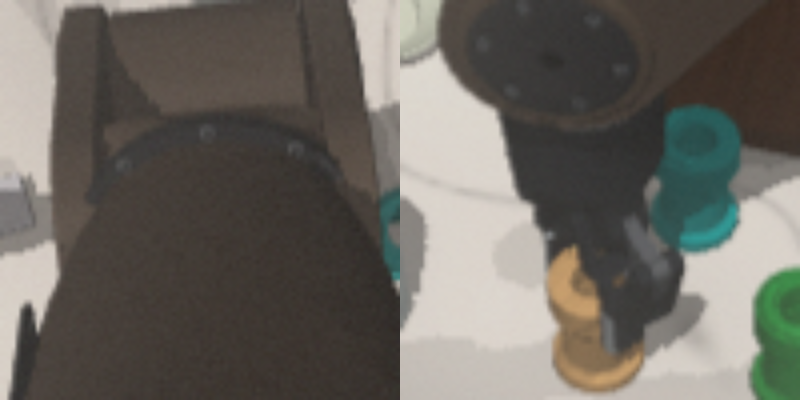

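```bash
python3 -m crank '-0.3 0 0 -0.03 0 0 0;-0.3 0 0 -0.07 0 0 0;-0.3 0 0 -0.1 0 0 0;-0.3 0 0 -0.1 0 0 0;-0.3 0 0 -0.1 0 0 0'; python3 -c "
from h import *
go((.573,-.133,.165),45)"
```

```text
t: 4.62
tcp_pos: [0.5933, 0.123, 0.1661]
tool_rot: [0.001, 0.924, 0.382, 0.002]
ft_force: [0.2, -0.4, -1.4]
gripper_width: 0.048
grip_force: 42.2
go [-0.1953, 0.1668, 0.0009] [0.0031, -0.0036, -0.0005]
```

```bash
python3 -m crank '-0.3 -0.195 0.167 0 0 0 0;-0.3 -0.195 0.167 0 0 0 0;-0.3 -0.195 0.167 0 0 0 0;-0.3 -0.195 0.167 0 0 0 0;-0.3 -0.195 0.167 0 0 0 0;-0.3 -0.195 0.167 0 0 0 0;-0.3 -0.195 0.167 0 0 0 0;-0.3 -0.195 0.167 0 0 0 0;-0.3 -0.195 0.167 0 0 0 0;-0.3 -0.195 0.167 0 0 0 0'; python3 -m crank '-0.3 0 0 0.018 0 0 0;-0.3 0 0 0.018 0 0 0;-0.3 0 0 0.018 0 0 0;-0.3 0 0 0.018 0 0 0';python3 -c "
from h import *
p,M=tcp();print(p)
a=read_camera('top');b=read_camera('side')
B=b[80:200,270:390].copy()
# predicted spool axis bottom / rim centre & spindle tip/foot
for q,c in(((p[0],p[1],p[2]-.0645),(255,0,0)),((p[0],p[1],p[2]+.0055),(255,0,0)),((.572,-.133,.063),(0,255,0)),((.572,-.133,.02),(0,255,0))): print(proj('top',q).round(1),proj('side',q).round(1))
cv2.imwrite('pics/f.png',np.hstack([cv2.resize(B,None,fx=4,fy=4),cv2.resize(a[140:260,370:450],None,fx=4,fy=4)])[:,:,::-1])"
```

```text
t: 5.45
tcp_pos: [0.5725, -0.1317, 0.163]
tool_rot: [-0.0, 0.924, 0.383, -0.0]
ft_force: [-0.3, -0.1, -1.3]
gripper_width: 0.0482
grip_force: 42.1
t: 5.78
tcp_pos: [0.573, -0.1321, 0.1459]
tool_rot: [0.0, 0.924, 0.383, -0.0]
ft_force: [-0.2, 0.5, -1.2]
gripper_width: 0.0481
grip_force: 42.1
[ 0.57295235 -0.13207393  0.14587533]
[417.1 191.4] [331.3 133.4]
[424.7 187.2] [331.9 110.1]
[415.7 192.8] [331.7 138.9]
[411.7 195. ] [331.4 151.9]
```

View pics/f.png

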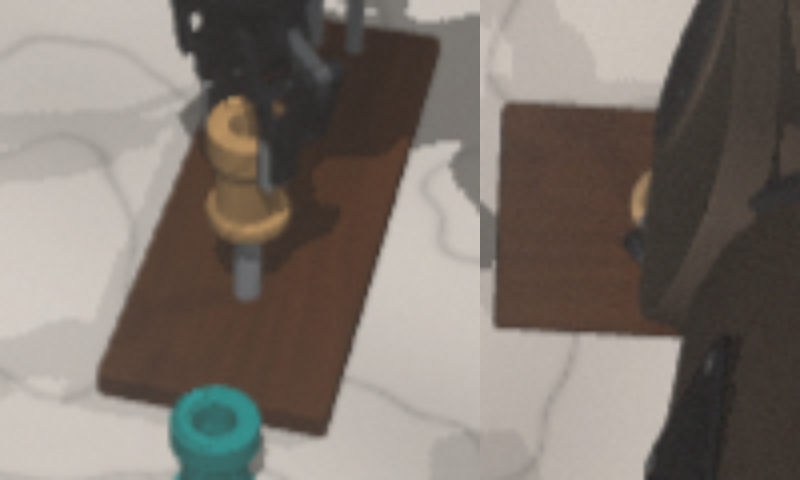

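The side view shows the spool's flange centre at crop x≈248, directly over the spindle at x≈247, so it is aligned laterally. I'll check the depth along y with the silhouette.

```bash
python3 -c "
from h import *
p,M=tcp()
b=read_camera('side');a=read_camera('top')
def ext(n,im,z):
  m=((im[:,:,0].astype(int)-im[:,:,2]>45)&(im[:,:,0]>120)).astype(np.uint8)
  k=cv2.connectedComponentsWithStats(m)[2][1:];k=k[k[:,4]>20];print(n,k.tolist())
ext('side',b,0);ext('top',a,0)
t=np.linspace(0,6.28,100)
for dz in(-.0645,-.0545,-.0145,.0055):
  P=np.array([proj('side',(p[0]+.025*np.cos(s),p[1]+.025*np.sin(s),p[2]+dz)) for s in t]);print('side',dz,P.min(0).round(1),P.max(0).round(1))
P=np.array([proj('top',(p[0]+.025*np.cos(s),p[1]+.025*np.sin(s),p[2]+.0055)) for s in t]);print('top',P.min(0).round(1),P.max(0).round(1))
print(proj('side',p)-proj('side',p-[0,.01,0]))
"
```

```text
side [[395, 0, 73, 23, 1347], [381, 17, 7, 13, 68], [322, 104, 12, 19, 139], [322, 127, 20, 13, 128], [399, 175, 29, 38, 967]]
top [[408, 183, 5, 13, 32], [359, 267, 36, 25, 596], [576, 355, 5, 6, 26], [586, 355, 13, 13, 83], [605, 355, 10, 20, 104], [625, 355, 14, 45, 428], [617, 356, 7, 20, 62]]
side -0.0645 [320.7 126.1] [342.  140.5]
side -0.0545 [320.7 122.9] [342.1 137.3]
side -0.0145 [320.7 109.6] [342.7 124. ]
side 0.0055 [320.7 102.7] [343.  117.1]
top [413.3 175.6] [436.6 198.8]
[-0.83089236  2.80742845]
```

```bash
python3 -m crank '-0.3 -0.001 0 0.01 0 0 0;-0.3 -0.001 0 0.02 0 0 0;-0.3 -0.001 0 0.026 0 0 0;-0.3 -0.001 0 0.032 0 0 0;-0.3 -0.001 0 0.038 0 0 0;-0.3 -0.001 0 0.038 0 0 0'
```

```text
t: 6.48
tcp_pos: [0.5715, -0.1336, 0.106]
tool_rot: [-0.001, 0.924, 0.382, -0.001]
ft_force: [0.2, -0.7, -0.9]
gripper_width: 0.0478
grip_force: 42.1
```

```bash
python3 -m crank '-0.3 0 0 0.008 0 0 0;-0.3 0 0 0.015 0 0 0;-0.3 0 0 0.02 0 0 0;-0.3 0 0 0.022 0 0 0;-0.3 0 0 0.022 0 0 0;-0.3 0 0 0.022 0 0 0'
```

```text
t: 6.98
tcp_pos: [0.572, -0.1337, 0.0854]
tool_rot: [0.0, 0.924, 0.382, 0.0]
ft_force: [0.4, -0.3, -1.5]
gripper_width: 0.0484
grip_force: 42.1
```

```bash
python3 -m crank '-0.3 0 0 0.002 0 0 0;-0.3 0 0 0.003 0 0 0;-0.3 0 0 0.003 0 0 0'; python3 -m crank '-0.3 0 0 0.002 0 0 0;-0.3 0 0 0.002 0 0 0'
```

```text
t: 7.23
tcp_pos: [0.5725, -0.1341, 0.0848]
tool_rot: [0.001, 0.924, 0.382, 0.001]
ft_force: [-6.1, 0.8, 24.9]
gripper_width: 0.0481
grip_force: 44.4
t: 7.4
tcp_pos: [0.5727, -0.1343, 0.0844]
tool_rot: [0.002, 0.924, 0.383, 0.001]
ft_force: [-11.8, -0.0, 43.5]
gripper_width: 0.0479
grip_force: 46.9
```

```bash
python3 -m crank '-0.3 0 0 -0.003 0 0 0;0.1 0 0 -0.003 0 0 0;0.5 0 0 -0.003 0 0 0;1 0 0 -0.003 0 0 0;1 0 0 -0.003 0 0 0;1 0 0 -0.003 0 0 0;1 0 0 -0.03 0 0 0;1 0 0 -0.07 0 0 0;1 0 0 -0.11 0 0 0;1 0 0 -0.14 0 0 0'; python3 -m crank '1 -0.1 -0.1 -0.03 0 0 0;1 -0.1 -0.1 -0.03 0 0 0;1 -0.1 -0.1 -0.03 0 0 0;1 -0.1 -0.1 -0.03 0 0 0'
python3 -c "
from h import *
p,M=tcp();print(p)
a=read_camera('top');b=read_camera('side')
print(proj('side',(.572,-.133,.09)),proj('side',(.572,-.133,.11)),proj('side',(.572,-.133,.02)))
for n in('top','side'):
  for t in('spool','gauge'):
    for r in models.recognise(n,t):print(n,t,r['score'],r['at'])
cv2.imwrite('pics/g.png',np.hstack([cv2.resize(b[90:170,290:370],None,fx=5,fy=5),cv2.resize(a[150:230,190:270],None,fx=5,fy=5)])[:,:,::-1])"
```

```text
t: 8.23
tcp_pos: [0.5722, -0.1338, 0.2232]
tool_rot: [0.0, 0.924, 0.382, 0.001]
ft_force: [1.0, -0.7, 0.5]
gripper_width: 0.0853
grip_force: 0.0
t: 8.57
tcp_pos: [0.4269, -0.1329, 0.251]
tool_rot: [-0.0, 0.924, 0.382, -0.0]
ft_force: [0.3, -0.6, 0.6]
gripper_width: 0.0857
grip_force: 0.0
[ 0.42688565 -0.13288433  0.25099871]
[331.88323726 130.41349191] [332.03170853 123.90069131] [331.39365402 151.88941782]
top spool 0.82 [0.4875, 0.1164, 0.0716]
top spool 0.7 [0.5574, 0.0219, 0.0735]
side spool 0.93 [0.4836, 0.1324, 0.0565]
side spool 0.83 [0.5637, 0.0326, 0.0572]
side spool 0.54 [0.5628, -0.2611, 0.0241]
side gauge 0.6 [0.5562, 0.3503, 0.0501]
```

View pics/g.png

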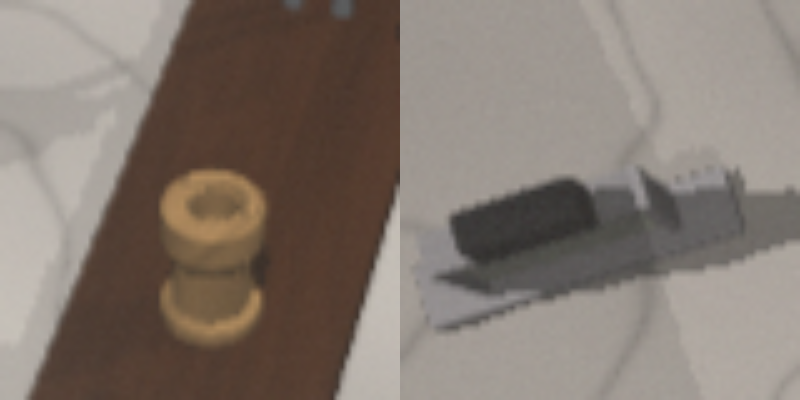

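The spool is seated: its rim is seen at side (332.6,130.6) against an expected (331.9,130.4). For the gauge, I'll fit the handle box to the dark mask in both views.

```bash
cat > fit.py <<'E'
from h import *
from scipy.optimize import minimize
def fit(x0):
    ms={}
    for n in("top","side"):
        im=read_camera(n); m=(im.max(2)<62).astype(np.uint8)
        u,v=proj(n,(x0[0],x0[1],.12)).astype(int); w=np.zeros_like(m); w[max(0,v-30):v+30,u-30:u+30]=1; m*=w
        l=cv2.connectedComponentsWithStats(m); i=1+np.argmax(l[2][1:,4]); ms[n]=(l[1]==i).astype(np.uint8); print(n,l[2][i].tolist())
    def cost(p,show=False):
        c,s=np.cos(p[2]),np.sin(p[2]); t=0
        for n,m in ms.items():
            P=[]
            for a in(-.028,.028):
                for b in(-.01,.01):
                    for z in(.102,.136): P.append(proj(n,(p[0]+c*a-s*b,p[1]+s*a+c*b,z)))
            h=cv2.convexHull(((np.array(P)+.5)*8).astype(np.int32))
            big=np.zeros((3200,5120),np.uint8); cv2.fillConvexPoly(big,h,1)
            q=cv2.resize(big.astype(np.float32),(640,400),interpolation=cv2.INTER_AREA)
            t+=np.abs(q-m).sum()
            if show: print(n,q.sum(),m.sum(),np.abs(q-m).sum())
        return t
    r=minimize(cost,x0,method="Nelder-Mead",options=dict(initial_simplex=[np.array(x0)+d for d in([0,0,0],[.015,0,0],[0,.015,0],[0,0,.2])],maxfev=130,xatol=2e-4))
    cost(r.x,True); print(r.x,np.degrees(r.x[2])); return r.x
if __name__=="__main__":
    p=fit([.56,.33,1.7]); print("wanted yaw deg: tool y across; tool x along bar")
    yaw=np.degrees(p[2]); yaw=(yaw+90)%180-90
    for y in(yaw,yaw+180): go((p[0],p[1],.20),y)
E
python3 fit.py
```

```text
top [201, 186, 29, 17, 259]
side [281, 278, 13, 38, 290]
top 334.625 259 75.90625
side 475.76562 290 186.29688
[0.56219085 0.32443115 1.90697815] 109.26179976805113
wanted yaw deg: tool y across; tool x along bar
go [0.4164, -0.2315, 0.05] [-0.0001, 0.0008, 2.0198]
go [0.4164, -0.2315, 0.05] [-0.0007, -0.0001, -1.1218]
```

```bash
sed -i 's/m=(im.max(2)<62).astype(np.uint8)/m=(im.max(2)<T).astype(np.uint8)/; s/^def fit(x0):/def fit(x0,T=78):/' fit.py; python3 fit.py; python3 -c "
import cv2;b=cv2.imread('pics/b.png').max(2);print(b[276:320:3,276:300])"
```

```text
top [200, 186, 31, 18, 323]
side [280, 278, 15, 39, 431]
top 335.35938 323 33.140625
side 478.48438 431 55.140625
[0.56222565 0.32438364 1.89726211] 108.70511133996439
wanted yaw deg: tool y across; tool x along bar
go [0.4165, -0.2311, 0.0501] [-0.0001, 0.001, 2.0296]
go [0.4165, -0.2311, 0.0501] [-0.0008, -0.0001, -1.112]
[[180 178 177 175 172 169 169 168 169 165 168 165 165 165 166 180 157 147
  148 149 148 175 181 184]
 [179 179 180 133  78  60  62  62  61  62  62  61  62  62  61  75 102 109
  110 110 110 110 109 111]
 [179 178 180 150  86  65  61  62  63  62  59  64  63  61  62  72 104 110
  109 111 111 112 111 111]
 [180 181 181 175 100  64  61  58  62  63  60  60  62  63  60  62 104 110
  109 108 110 111 111 111]
 [180 179 181 160 100  66  61  64  61  59  63  61  61  63  61  63  81  93
   96  95 107 110 109 112]
 [181 180 160 149 110  72  62  62  63  62  64  62  62  64  61  60  71  91
   96  95 100 109 110 111]
 [181 182 180 157 109  71  60  61  63  61  64  63  62  63  63  66  68  92
   94  97  96 107 110 111]
 [183 182 182 157 134  82  63  64  62  64  64  63  62  63  63  64  62  95
   99 103  97 107 113 112]
 [182 183 183 153 157  94  64  64  63  63  62  63  63  61  64  64  64  83
  103 111 112 112 113 111]
 [181 183 181 147 147  95  65  62  63  63  62  63  64  62  63  62  63  76
  101 110 110 110 119 121]
 [184 185 181 159 147 104  70  63  66  65  64  65  64  64  63  62  63  70
  101 109 110 115 126 128]
 [182 181 183 183 159 118  75  63  61  62  62  62  61  63  61  65  61  61
  101 109 109 113 124 124]
 [177 178 179 178 154 150  94  64  61  63  59  61  60  60  61  63  64  62
   86 106 110 113 116 117]
 [158 162 162 159 142 146 109  68  63  63  64  63  62  62  68  69  78  75
   98 109 110 111 104 110]
 [179 178 178 178 151 150 157 159 160 157 159 162 165 164 162 163 161 142
  117 110 111 111 115 121]]
```

```bash
python3 -m crank '1 0.416 -0.231 0.04 0 0 -1.112;1 0.416 -0.231 0.04 0 0 -1.112;1 0.416 -0.231 0.04 0 0 -1.112;1 0.416 -0.231 0.04 0 0 -1.112;1 0.416 -0.231 0.04 0 0 -1.112;1 0.416 -0.231 0.04 0 0 -1.112;1 0.416 -0.231 0.04 0 0 -1.112;1 0.416 -0.231 0.04 0 0 -1.112;1 0.416 -0.231 0.04 0 0 -1.112;1 0.416 -0.231 0.04 0 0 -1.112'; python3 -m crank '1 0 0 0 0 0 0'; python3 -c "
from h import *
go((.5622,.3244,.127),108.7)"
```

```text
t: 9.9
tcp_pos: [0.5452, 0.2681, 0.2149]
tool_rot: [-0.0, 0.58, 0.815, -0.0]
ft_force: [0.9, -1.1, -0.1]
gripper_width: 0.0856
grip_force: 0.0
t: 9.98
tcp_pos: [0.5459, 0.2715, 0.214]
tool_rot: [-0.0, 0.581, 0.814, 0.0]
ft_force: [0.1, -0.5, 0.2]
gripper_width: 0.0851
grip_force: 0.0
go [0.0447, 0.0326, 0.0871] [0.0002, -0.0008, 0.0043]
```

```bash
python3 -m crank '1 0.045 0.032 0 0 0 0.004;1 0.045 0.032 0 0 0 0.004;1 0.045 0.032 0 0 0 0.004;1 0.045 0.032 0 0 0 0.004'; python3 -c "
from h import *
go((.5622,.3244,.127),108.7)"
```

```text
t: 10.32
tcp_pos: [0.5606, 0.3187, 0.2147]
tool_rot: [-0.0, 0.584, 0.812, -0.001]
ft_force: [0.3, 0.0, -0.4]
gripper_width: 0.0855
grip_force: 0.0
go [0.0049, 0.0034, 0.0877] [-0.0013, 0.0004, -0.0031]
```

```bash
python3 -m crank '1 0.005 0.003 0.03 0 0 0;1 0.005 0.003 0.06 0 0 0;1 0.005 0.003 0.08 0 0 0;1 0.005 0.003 0.087 0 0 0;1 0.005 0.003 0.087 0 0 0;0 0.005 0.003 0.087 0 0 0;-0.5 0.005 0.003 0.087 0 0 0;-1 0.005 0.003 0.087 0 0 0;-1 0.005 0.003 0.087 0 0 0;-1 0.005 0.003 0.087 0 0 0' 80; python3 -m crank '-1 0 0 0 0 0 0;-1 0 0 0 0 0 0;-1 0 0 0 0 0 0' 80
```

```text
t: 11.15
tcp_pos: [0.5623, 0.3241, 0.1294]
tool_rot: [0.0, 0.585, 0.811, 0.001]
ft_force: [0.3, -0.5, -0.6]
gripper_width: 0.0257
grip_force: 0.0
t: 11.4
tcp_pos: [0.5627, 0.3243, 0.1295]
tool_rot: [0.001, 0.585, 0.811, 0.001]
ft_force: [0.9, -0.2, 5.9]
gripper_width: 0.0187
grip_force: 79.6
```

```bash
python3 -m crank '-1 0 0 -0.02 0 0 0;-1 0 0 -0.05 0 0 0;-1 0 0 -0.09 0 0 0;-1 0 0 -0.13 0 0 -0.12;-1 0 0 -0.15 0 0 -0.24;-1 0 0 -0.15 0 0 -0.36;-1 0 0 -0.15 0 0 -0.48;-1 0 0 -0.15 0 0 -0.6;-1 0 0 -0.15 0 0 -0.72;-1 0 0 -0.15 0 0 -0.84'; python3 -m crank '-1 0 0 0 0 0 -0.1;-1 0 0 0 0 0 -0.2;-1 0 0 0 0 0 -0.3;-1 0 0 0 0 0 -0.4;-1 0 0 0 0 0 -0.4;-1 0 0 0 0 0 -0.4;-1 0 0 0 0 0 -0.4;-1 0 0 0 0 0 -0.4'; python3 -c "
from h import *
p,M=tcp();print(M.round(3).tolist());c=proj('side',p).astype(int);print(c)
b=read_camera('side')
for t in('tab','pointer','pointer_tip','mark','gauge'):
    for r in models.recognise('side',t):print(t,r['score'],r['at'],proj('side',r['at']))
cv2.imwrite('pics/raw1.png',b[:,:,::-1])
u,v=c;cv2.imwrite('pics/h.png',cv2.resize(b[v-60:v+90,u-90:u+90],None,fx=4,fy=4,interpolation=cv2.INTER_CUBIC)[:,:,::-1])"
```

```text
t: 12.23
tcp_pos: [0.5617, 0.3239, 0.2778]
tool_rot: [-0.001, 0.2, 0.98, -0.001]
ft_force: [-0.4, 0.3, -4.8]
gripper_width: 0.0188
grip_force: 79.4
t: 12.9
tcp_pos: [0.562, 0.324, 0.2783]
tool_rot: [-0.0, 0.006, 1.0, -0.0]
ft_force: [-1.0, -1.0, -3.3]
gripper_width: 0.0188
grip_force: 79.3
[[-1.0, 0.011, -0.0], [0.011, 1.0, -0.0], [0.0, -0.0, -1.0]]
[281 241]
pointer_tip 0.65 [0.5634, 0.3288, 0.2059] [282.76675794 271.03345792]
mark 0.72 [0.5589, 0.329, 0.2137] [285.25559524 268.9694894 ]
gauge 0.71 [0.5555, 0.3273, 0.1851] [288.61010497 278.04895632]
```

View pics/h.png

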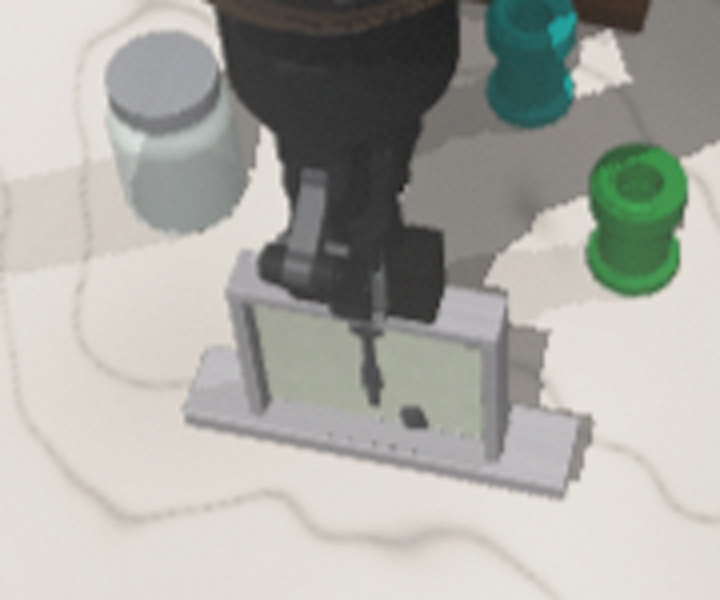

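The gauge's face is toward the side camera. The pointer tip is at crop (375,403) and the tab's middle is at (413,416), on the gauge's −x side, which is world −x. I'll compute the tab angle next.

```bash
python3 -c "
from h import *
p,M=tcp()
def rp(u,v,y):
    f,cx,cy,o,A=cal('side');d=A@np.array([(u-cx)/f,(v-cy)/f,1]);return o+d*(y-o[1])/d[1]
b=cv2.imread('pics/raw1.png');g=b.max(2).astype(int)
print(g[262:290,278:300])
for y in(.324,.328,.332,.336):
    print(y)
    piv=np.array([.562,y,p[2]-.1295+.086])
    for n,u,v in(('tip',284.4,281.8),('tabcentre',293.9,284.5),('tabtop',293.6,282.6)):
        q=rp(u,v,y);w=q-piv;print(n,(w*1000).round(1),np.hypot(w[0],w[2]).round(4),np.arctan2(-w[0],-w[2]).round(3))
"
```

```text
[[120 103 102  92  95  97 112 127 137 141 143 145 146 150 151 153 158 152
  152 145 148 166]
 [125  87  79  78  85  86  98 101 116 145 151 148 144 136 136 138 143 148
  155 155 163 165]
 [150 127  98  81  80  81  77  83 107 156 168 166 163 158 156 151 148 144
  143 140 139 143]
 [169 159 146 101  78  78  99 136 149 166 172 172 171 172 174 168 166 160
  160 158 152 151]
 [168 168 168 124  85  75 121 163 171 170 169 170 170 172 172 173 172 171
  170 172 170 168]
 [167 167 167 132  88  77 116 163 170 169 170 170 170 171 171 169 171 172
  172 172 173 170]
 [167 169 171 135  89  78 105 161 172 172 171 169 172 170 170 168 170 171
  171 172 173 171]
 [167 166 168 143  95  79  98 161 172 174 172 170 170 171 170 171 171 170
  169 170 171 170]
 [166 168 168 152  98  80  85 158 173 174 173 174 172 170 171 170 171 169
  171 171 170 172]
 [169 169 170 139  94  81  83 158 172 173 173 173 171 171 170 170 170 171
  170 171 171 172]
 [168 170 171 124  89  81  82 128 166 174 173 173 172 172 171 173 173 171
  170 172 171 171]
 [169 169 171 113  85  82  86  94 159 172 173 173 172 172 171 172 173 173
  1
[... 1304 characters left out ...]
  93 158 172]
 [177 175 177 176 176 177 179 175 177 175 177 177 177 176 161 148 145 145
  145 146 166 171]
 [177 176 176 175 175 175 178 177 178 178 177 176 178 176 177 176 174 177
  177 175 177 174]]
0.324
tip [  2.5   0.  -70.2] 0.0702 -0.035
tabcentre [-13.3   0.  -73.3] 0.0745 0.18
tabtop [-13.1   0.  -67.3] 0.0686 0.192
0.328
tip [  1.   0. -63.] 0.063 -0.016
tabcentre [-14.6   0.  -66.1] 0.0677 0.218
tabtop [-14.4   0.  -60.2] 0.0619 0.234
0.332
tip [ -0.5   0.  -55.8] 0.0558 0.008
tabcentre [-15.9   0.  -58.9] 0.061 0.264
tabtop [-15.7   0.  -53.1] 0.0553 0.287
0.336
tip [ -1.9   0.  -48.7] 0.0487 0.039
tabcentre [-17.2   0.  -51.7] 0.0545 0.321
tabtop [-17.    0.  -45.9] 0.0489 0.354
```

```bash
python3 -m crank '-1 0 0 0 0 -0.08 0;-1 0 0 0 0 -0.16 0;-1 0 0 0 0 -0.22 0;-1 0 0 0 0 -0.26 0;-1 0 0 0 0 -0.26 0;-1 0 0 0 0 -0.26 0;-1 0 0 0 0 -0.26 0;-1 0 0 0 0 -0.26 0;-1 0 0 0 0 -0.26 0;-1 0 0 0 0 -0.26 0' 110;python3 -m crank '-1 0 0 0 0 0 0;-1 0 0 0 0 0 0;-1 0 0 0 0 0 0;-1 0 0 0 0 0 0;-1 0 0 0 0 0 0;-1 0 0 0 0 0 0;-1 0 0 0 0 0 0;-1 0 0 0 0 0 0'; python3 -c "
from h import *
p,M=tcp();print(M.round(3).tolist());c=proj('side',p).astype(int);print(c)
b=read_camera('side')
u,v=c;cv2.imwrite('pics/i.png',cv2.resize(b[v-10:v+70,u-50:u+50],None,fx=7,fy=7,interpolation=cv2.INTER_CUBIC)[:,:,::-1])"
```

```text
t: 14.03
tcp_pos: [0.5624, 0.324, 0.2784]
tool_rot: [0.129, 0.005, 0.992, -0.001]
ft_force: [-0.3, -0.1, -3.9]
gripper_width: 0.0184
grip_force: 110.6
t: 14.7
tcp_pos: [0.5621, 0.3241, 0.2786]
tool_rot: [0.13, 0.004, 0.992, -0.001]
ft_force: [0.2, 0.3, -3.8]
gripper_width: 0.0183
grip_force: 110.6
[[-0.966, 0.009, 0.257], [0.008, 1.0, -0.002], [-0.257, -0.0, -0.966]]
[281 241]
```

View pics/i.png

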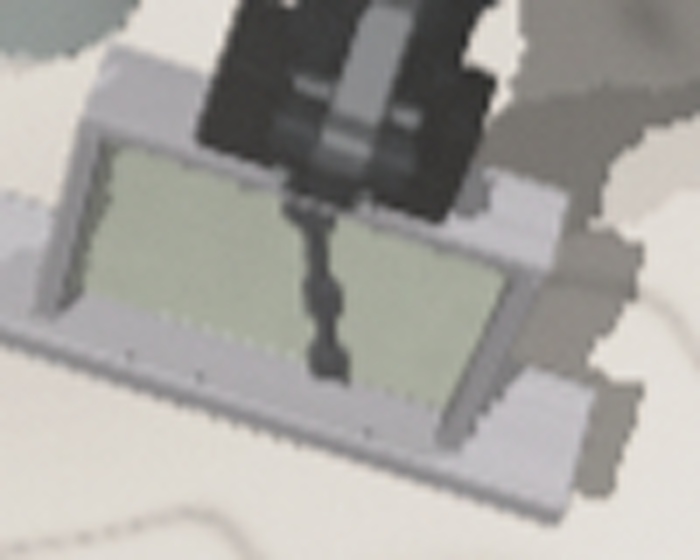

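The pointer (tip at crop (325,345)) now overlaps the tab, whose middle is at x≈328, so a tilt of 0.26 rad is right. I'll carry the gauge over the spool next.

```bash
cat > car.py <<'E'
from h import *
def plan(pos,yaw):
    p,M=tcp(); x=M[:,0]; x=x.copy(); cur=np.degrees(np.arctan2(x[1],x[0])); w=np.radians((yaw-cur+180)%360-180)
    print(p.round(4),"yaw",round(cur,1),"tilt",M[:,2].round(3),"shift",(M.T@(np.array(pos)-p)).round(4),"rot",(M.T@[0,0,w]).round(4))
E
python3 -c "
from car import *
plan((.562,.10,.2786),130);plan((.574,-.0927,.2786),87.5)"
```

```text
[0.5621 0.3241 0.2786] yaw 179.5 tilt [ 0.257 -0.002 -0.966] shift [-0.0018 -0.2241  0.0005] rot [2.221e-01 1.000e-04 8.349e-01]
[0.5621 0.3241 0.2786] yaw 179.5 tilt [ 0.257 -0.002 -0.966] shift [-0.015  -0.4167  0.004 ] rot [4.1290e-01 1.0000e-04 1.5517e+00]
```

```bash
python3 -m crank '-1 0 -0.015 0 0.012 0 0.045;-1 0 -0.04 0 0.03 0 0.113;-1 0 -0.065 0 0.057 0 0.215;-1 0 -0.09 0 0.084 0 0.315;-1 0 -0.12 0 0.112 0 0.42;-1 -0.001 -0.15 0 0.139 0 0.522;-1 -0.001 -0.18 0 0.166 0 0.625;-1 -0.002 -0.205 0 0.193 0 0.727;-1 -0.002 -0.22 0 0.215 0 0.81;-1 -0.002 -0.224 0.0005 0.222 0 0.835'; python3 -m crank '-1 0 0 0 0 0 0;-1 0 0 0 0 0 0'; python3 -c "
from car import *
plan((.574,-.0927,.27),87.5)"
```

```text
t: 15.58
tcp_pos: [0.5624, 0.098, 0.2789]
tool_rot: [0.118, 0.422, 0.897, -0.055]
ft_force: [-0.5, -0.5, -3.2]
gripper_width: 0.0181
grip_force: 110.5
t: 15.75
tcp_pos: [0.5623, 0.1005, 0.2786]
tool_rot: [0.118, 0.418, 0.899, -0.054]
ft_force: [-0.5, -0.2, -4.3]
gripper_width: 0.0184
grip_force: 110.5
[0.5623 0.1005 0.2786] yaw 130.1 tilt [ 0.166 -0.196 -0.966] shift [-0.1479 -0.1155  0.0482] rot [ 1.910e-01 -3.000e-04  7.185e-01]
```

```bash
python3 -m crank '-1 -0.01 -0.008 0.003 0.012 0 0.046;-1 -0.03 -0.023 0.01 0.03 0 0.114;-1 -0.05 -0.039 0.016 0.054 0 0.203;-1 -0.07 -0.055 0.023 0.078 0 0.293;-1 -0.09 -0.07 0.029 0.102 0 0.384;-1 -0.11 -0.086 0.036 0.126 0 0.474;-1 -0.125 -0.098 0.041 0.15 0 0.564;-1 -0.137 -0.107 0.045 0.174 0 0.655;-1 -0.144 -0.112 0.047 0.188 0 0.707;-1 -0.148 -0.1155 0.048 0.191 0 0.718'; python3 -m crank '-1 0 0 0 0 0 0;-1 0 0 0 0 0 0'; python3 -c "
from car import *
plan((.574,-.0927,.23),87.5)
b=read_camera('side');u,v=proj('side',(.572,-.133,.1)).astype(int);a=read_camera('top')
cv2.imwrite('pics/j.png',cv2.resize(b[v-70:v+50,u-80:u+80],None,fx=5,fy=5,interpolation=cv2.INTER_CUBIC)[:,:,::-1])"
```

```text
t: 16.58
tcp_pos: [0.5742, -0.0933, 0.27]
tool_rot: [0.09, 0.717, 0.685, -0.093]
ft_force: [-0.5, -0.1, -4.6]
gripper_width: 0.0183
grip_force: 110.5
t: 16.75
tcp_pos: [0.5736, -0.0924, 0.2702]
tool_rot: [0.09, 0.716, 0.686, -0.093]
ft_force: [-0.9, -0.6, -3.6]
gripper_width: 0.0181
grip_force: 110.5
[ 0.5736 -0.0924  0.2702] yaw 87.6 tilt [-0.011 -0.256 -0.966] shift [0.01   0.0004 0.039 ] rot [ 0.0005 -0.      0.0017]
```

View pics/j.png

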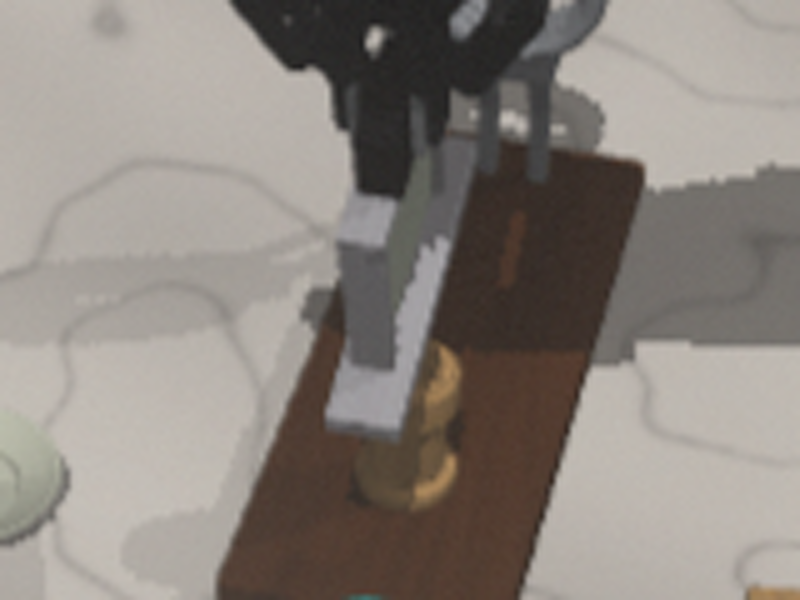

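The side view shows the tilted bar over the spool, low end toward the camera, face showing at its right. It's clear above the spool, so I'll lower it gently.

```bash
python3 -m crank '-1 0.002 0 0.01 0 0 0;-1 0.005 0 0.02 0 0 0;-1 0.0085 0 0.032 0 0 0;-1 0.01 0 0.039 0 0 0;-1 0.0105 0 0.041 0 0 0;-1 0.0105 0 0.041 0 0 0;-1 0.0105 0 0.041 0 0 0'; python3 -m crank '-1 0.0005 0 0.002 0 0 0;-1 0.0005 0 0.002 0 0 0;-1 0.0005 0 0.002 0 0 0'
```

```text
t: 17.43
tcp_pos: [0.5737, -0.0936, 0.228]
tool_rot: [0.09, 0.717, 0.685, -0.094]
ft_force: [0.1, 0.0, -4.4]
gripper_width: 0.0186
grip_force: 110.4
t: 17.68
tcp_pos: [0.5736, -0.0937, 0.2262]
tool_rot: [0.09, 0.717, 0.685, -0.094]
ft_force: [-0.1, -0.5, -4.9]
gripper_width: 0.0182
grip_force: 110.5
```

```bash
python3 -m crank '-1 0.0005 0 0.002 0 0 0;-1 0.0005 0 0.002 0 0 0;-1 0.0005 0 0.002 0 0 0';python3 -m crank '-1 0 0 0.001 0 0 0;-1 0 0 0.001 0 0 0;-1 0 0 0.001 0 0 0'
```

```text
t: 17.93
tcp_pos: [0.5735, -0.0937, 0.2238]
tool_rot: [0.09, 0.717, 0.685, -0.094]
ft_force: [-0.4, -0.3, -4.5]
gripper_width: 0.0181
grip_force: 110.5
t: 18.18
tcp_pos: [0.5735, -0.0939, 0.2228]
tool_rot: [0.09, 0.717, 0.685, -0.094]
ft_force: [0.1, 0.6, -4.4]
gripper_width: 0.0182
grip_force: 110.5
```

```bash
for i in 1 2; do python3 -m crank '-1 0 0 0.001 0 0 0;-1 0 0 0.001 0 0 0;-1 0 0 0.001 0 0 0'|grep -E 'tcp|ft'; done
```

```text
tcp_pos: [0.5735, -0.0942, 0.2219]
ft_force: [0.0, 0.5, -3.5]
tcp_pos: [0.5735, -0.0944, 0.2209]
ft_force: [-0.2, 0.1, -3.6]
```

```bash
python3 -m crank '-1 0 0 0.001 0 0 0;-1 0 0 0.001 0 0 0;-1 0 0 0.001 0 0 0'|grep -E 'tcp|ft'
```

```text
tcp_pos: [0.5736, -0.0947, 0.22]
ft_force: [0.8, 0.4, -4.0]
```

```bash
python3 -m crank '-1 0 0 0.001 0 0 0;-1 0 0 0.001 0 0 0;-1 0 0 0.001 0 0 0'|grep -E 'tcp|ft'
```

```text
tcp_pos: [0.5737, -0.0949, 0.2196]
ft_force: [-0.6, 1.4, 3.2]
```

```bash
python3 -m crank '-1 0 0 0.001 0 0 0;-1 0 0 0.001 0 0 0;-1 0 0 0.001 0 0 0'|grep -E 'tcp|ft'
```

```text
tcp_pos: [0.5739, -0.0951, 0.2194]
ft_force: [-2.1, 3.0, 11.7]
```

```bash
python3 -m crank '-1 0 0 -0.0005 0 0 0;-1 0 0 -0.0005 0 0 0;-1 0 0 -0.0005 0 0 0;-1 0 0 -0.0005 0 0 0;-1 0 0 -0.0005 0 0 0;-1 0 0 -0.0005 0 0 0;-1 0 0 -0.0005 0 0 0;-1 0 0 -0.0005 0 0 0;-1 0 0 -0.0005 0 0 0;-1 0 0 -0.0005 0 0 0'; python3 -m crank '-1 0 0 0 0 0 0;-1 0 0 0 0 0 0;-1 0 0 0 0 0 0;-1 0 0 0 0 0 0;-1 0 0 0 0 0 0;-1 0 0 0 0 0 0;-1 0 0 0 0 0 0;-1 0 0 0 0 0 0;-1 0 0 0 0 0 0;-1 0 0 0 0 0 0'|grep -E "ft|grip"; python3 -c "
from car import *
plan((.574,-.0927,.2196),87.5)
b=read_camera('side');a=read_camera('top')
for n in('side','top'):
  for t in('pointer_tip','mark','gauge'):
    for r in models.recognise(n,t):print(n,t,r['score'],r['at'])
u,v=proj('side',(.572,-.133,.12)).astype(int)
cv2.imwrite('pics/k.png',cv2.resize(b[v-40:v+40,u-50:u+50],None,fx=7,fy=7,interpolation=cv2.INTER_CUBIC)[:,:,::-1])"
```

```text
t: 20.27
tcp_pos: [0.5738, -0.095, 0.2194]
tool_rot: [0.09, 0.717, 0.685, -0.093]
ft_force: [-1.4, 2.7, 9.3]
gripper_width: 0.0184
grip_force: 112.1
ft_force: [-0.7, 2.6, 7.7]
gripper_width: 0.0183
grip_force: 112.1
[ 0.5738 -0.095   0.2194] yaw 87.4 tilt [-0.01  -0.257 -0.966] shift [ 0.0022  0.0001 -0.0008] rot [-0.0004  0.     -0.0015]
side mark 0.47 [0.3701, -0.0186, 0.0393]
side gauge 0.95 [0.5726, -0.0797, 0.1214]
side gauge 0.15 [0.7272, 0.1378, 0.075]
```

View pics/k.png

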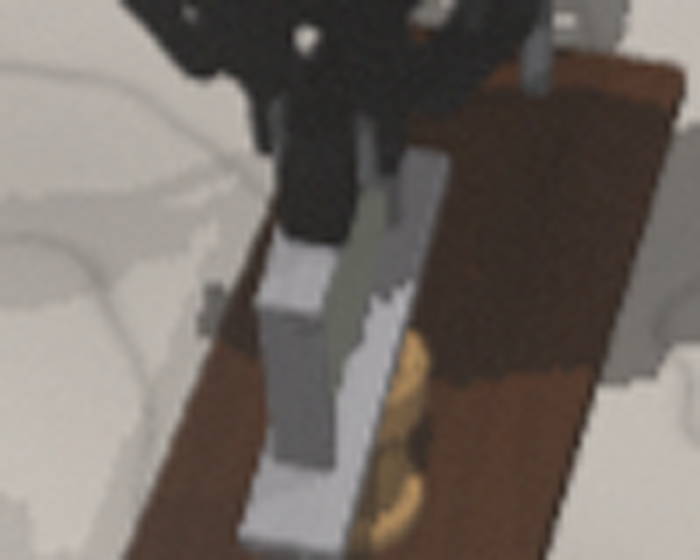

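The gauge rests on the spool with about 12 N, the tilt is unchanged and everything is still, so I'm handing it in.

```bash
python3 -c "
from plant import arm
print(arm.job_done())"
```

```text
the job is handed in; nothing more can be done
None
```

I handed the job in at about 20 s. The spool is seated on the spindle and released, and the gripper holds the gauge on top of it with about 12 N. I saw the pointer on the tab at this tilt (0.26 rad) before lowering; the dial can't be read in place, but the arm's tilt hasn't changed since.

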